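# Push the gift carton through the guide posts to the label stop

### The job

Push the sealed gift carton along the bench, through the narrow gap between the two yellow guide posts, until it lies flat against the blue stop bar on the green pad, ready for its label. Only push it: do not pick it up, lift it or tip it, and leave the two bottles and the tape roll where they stand.

Things in the scene. Friction and masses are not known exactly. Their poses are not given: they have to be found in the camera images.
- carton_mid (a point): Centre (22.5 mm up) of the loose brown cardboard carton, white tape strip on top: a rigid box 110 mm long (x, along the tape), 100 mm wide (y), 45 mm tall, 0.3 to 0.65 kg, z up. It slides flat on the bench. It starts upstream of the gap, up to 45 mm off the jig's centre line and 0.3 rad askew. Either 100 mm end may lead.
- jig: Label jig fixed to the bench. Origin on the bench midway between the posts; x points along the travel, through the gap to the stop bar (world -y within 0.2 rad), y across the gap, z up. The green pad is a flat marking flush with the bench, x = 22 to 130 mm, y = -63 to +63 mm, over which the carton slides.
- gap (a point): Middle of the gap, 22.5 mm above the jig's origin, same axes. The two fixed round posts, yellow with a black band, 24 mm in diameter and 45 mm tall, have their axes 65 mm to either side along y; the gap between them is 106 mm wide, for the 100 mm wide carton.
- stop (a point): Centre of the near face of the fixed blue stop bar, 130 mm beyond the jig's origin along its x, 15 mm up, same axes. The bar is 20 mm thick, 130 mm along y, 30 mm tall, rigid. The carton touching it has its centre 55 mm before this point (jig x = +75 mm), wholly past the posts, its rear end 20 mm past the post axes.
- bottle_a: Upright brown bottle with white label and red cap, 66 mm in diameter, 180 mm tall, loose, beside the stop bar on the jig's +y side. Origin at the centre of its foot. Leave it alone.
- bottle_b: Upright brown bottle with white label and red cap, the same, beside the stop bar on the jig's -y side. Leave it alone.
- tape: Whitish roll of packing tape lying flat, 90 mm in outer diameter, 45 mm tall, loose, beside the posts on the jig's +y side. Origin at the centre of its underside. Leave it alone.
Mind the look-alikes: they are no part of the job. Leave any black look-alike of the part that bears carton_mid alone.

How it is judged:
By the outcome, as a careful person would: the job done as asked, in the order asked, and still so for the second after the job is handed in, with the robot touching nothing.
It also fails if it takes over 69 s, if anything falls off the work surface, if the arm or the gripper's body presses on something with over 40 N, if the wrist force passes 120 N, or if a joint passes its speed limit or range.

### The arm

A 6-joint arm with a two-finger parallel gripper is mounted at the origin on the work surface. World frame = base frame: x ahead of the robot, y to its left, z up, the work surface at z = 0. Lengths are in m, angles in degrees, forces in N, time in s.
With the tool pointing down it reaches from about 0.375 to 0.9 m from the base axis. Payload 3.1 kg.
Tool frame: the origin (TCP) lies on the centre line of the jaws, within the pads' length; the fingertips stand 22 mm ahead of it and the grasp point (between the pads) lies 3 mm ahead of it; y points along the fingers, z is the direction in which the jaws open and shut, and the axes are right-handed (so a half turn about y gives the same grasp; the last joint's range is limited). The gripper opens to 87 mm and grips with 3 to 60 N. Pads are 19 mm wide; open, the fingers measure 117 mm over their backs; the gripper's body (75 mm by 190 mm) begins 51 mm behind the grasp point.
Start: joints at [-76.977, 30.224, 82.088, -0, 67.689, -10.227], TCP at [0.247, -0.574, 0.245] pointing down, gripper open.
Joint ranges: [-176.69, 176.69], [-43.24, 126.21], [12.49, 139.97], [-82, 262], [0, 151.66], [-163.58, 163.58]. Speed limits (degrees/s): [159.86, 159.86, 180, 180, 180, 180].

### API

Orientations are given as a 3x3 rotation matrix whose columns are the frame's x, y, z axes.
In Python, from rig import bot gives the robot as it stands.
- The arm moves only by the tool jog_arm, never from a script. Its argument "motion" is one flat list of numbers, 6 for each row, row after row: the shift along the tool's x, y, z in mm, then the turn, a rotation vector about the tool's x, y, z in degrees. A call has 1 to 20 rows; each row is the pose to reach, as a shift and turn from the pose commanded when the call began, along the tool's axes at that moment; what a row does not reach only later rows make up. A row lasts 1/8 s, in which the tool goes at most 62.5 mm and 10.7 degrees, less where a joint would pass 70% of its speed; a pose out of reach is approached as far as the arm can. A call with a gripper value outside its range is refused whole. "gripper" is the opening, from 0 (shut) to 1 (fully open), set as the call begins (left out, the last holds). The fingers move at their own pace and stop on an object; the grip force is fixed at half the most. Time passes only in rows, so rows that repeat a pose let the fingers close. It gives the time, the measured TCP pose, the force and the opening at its end, in the units of the state.
- bot.read_state(): the state, without advancing time (a new reading comes with each control period).
- bot.capture(name): name is "scene" or "top" or "wrist"; returns (picture, depth): 480x640x3 uint8, red, green, blue; 480x640 float32, m along the optical axis (not along the pixel's ray), 0 where there is no reading.
- bot.get_calibration(name): a dict with "mtx" (3x3 intrinsics, pixels), "pose" (4x4, takes a point from camera to world coordinates); the wrist camera has in their place "hand_eye" (4x4, takes a point from camera to tool coordinates, whose origin is the TCP and whose axes are the tool frame's). Camera axes: x right, y up, looking along -z (the intrinsics and any distortion apply to the point x, -y, -z); pixel columns grow to the right and rows downward; lengths in m; the calibration is good to about 2 mm. The wrist camera is an equidistant fisheye: a pixel r from the principal point sees the ray r / f radians off the axis. A picture is of the moment at which its call begins: read the wrist's pose just before it. get_calibration takes no time and is no camera call.
- bot.hand_in(): hands the job in, once; it reports no verdict.
The state is a dict: "time_s": time; "joint_positions": joint angles; "qvel": joint speeds; "tau": joint torques, N m; "position": TCP position; "tcp_rot": TCP orientation; "force": force on the tool from outside, world axes, zero at the start; "moment": the same for the moment, N m; "opening": opening from 0.0 (shut) to 1.0 (fully open).
Only numpy, scipy, OpenCV 4.12 (cv2) and the standard library are available. Lean on these libraries where they do the work, as an engineer would, in place of code of your own. Each camera call takes 0.05 s, during which the arm holds its last target.

## Working session

There is one attempt and no reset: what is moved stays moved. The work goes in short steps, Python scripts to look and compute and a tool call to move; the robot and the scene stay as the last step left them, time stands still between calls to the robot, and variables do not carry over. Pictures are saved under pics/ and viewed, and the job is handed in when it is done.

Besides the shell and the picture viewer there is one more tool, called after "Emit:" as name(argument=value, ...) on one line, values as JSON. jog_arm: Moves the arm, as the interface text tells. Its arguments: {"type":"object","properties":{"motion":{"type":"array","items":{"type":"number"}},"gripper":{"type":"number"}},"required":["motion"]}

```bash
mkdir -p pics; ls
python3 - <<'E'
from rig import bot
import cv2,numpy as np
s=bot.read_state();print(s)
for n in("top","scene"):
    p,d=bot.capture(n);cv2.imwrite(f"pics/{n}0.png",p[:,:,::-1]);np.savez(f"{n}0.npz",p=p,d=d);c=bot.get_calibration(n);print(n,c)
print(bot.get_calibration("wrist"))
E
```

```text
pics
{'time_s': 0.0, 'joint_positions': array([-7.69768690e+01,  3.02783689e+01,  8.21567567e+01, -1.23945407e-03,
        6.76878850e+01, -1.02266461e+01]), 'qvel': array([-0.07247856,  0.00472874,  0.02590995, -0.07917532, -0.02425564,
        0.00782596]), 'tau': array([ 5.86179940e-04, -4.40039277e+01, -1.76593101e+01,  6.34329719e-02,
        5.83601114e-02, -1.60797017e-04]), 'position': array([ 0.24658437, -0.57355623,  0.24357592]), 'tcp_rot': array([[-9.18789586e-01, -5.03298822e-04,  3.94747315e-01],
       [-3.94747471e-01,  2.08720804e-03, -9.18787287e-01],
       [-3.61495212e-04, -9.99997695e-01, -2.11638095e-03]]), 'force': array([-0.41053665, -0.62625635,  0.11211424]), 'moment': array([-0.02064588,  0.03283569,  0.02648557]), 'opening': 0.9978613060684045}
top {'mtx': array([[502.32353879,   0.        , 317.16468045],
       [  0.        , 502.32353879, 235.87808524],
       [  0.        ,   0.        ,   1.        ]]), 'pose': array([[ 0.01045928,  0.99462864, -0.10297803,  0.49126986],
       [-0.99993289,  0.0098905 , -0.00603237,  0.10919106],
       [-0.00498146
[... 344 characters left out ...]
      [ 0.9836584 ,  0.13832815, -0.11524528,  0.01088801],
       [ 0.00845594,  0.60389165,  0.79702157,  0.75611612],
       [ 0.        ,  0.        ,  0.        ,  1.        ]])}
{'mtx': array([[371.64829954,   0.        , 320.57039856],
       [  0.        , 371.64829954, 239.76163702],
       [  0.        ,   0.        ,   1.        ]]), 'hand_eye': array([[-8.35282277e-04, -9.62131585e-01, -2.72584142e-01,
        -7.43291077e-02],
       [ 6.11098110e-04,  2.72583696e-01, -9.62131881e-01,
        -1.40990284e-01],
       [ 9.99999464e-01, -9.70227362e-04,  3.60272463e-04,
        -1.52212925e-04],
       [ 0.00000000e+00,  0.00000000e+00,  0.00000000e+00,
         1.00000000e+00]])}
```

View pics/top0.png

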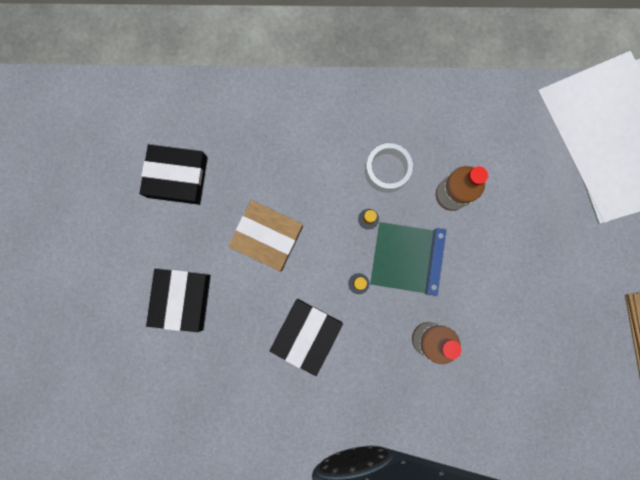

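View pics/scene0.png

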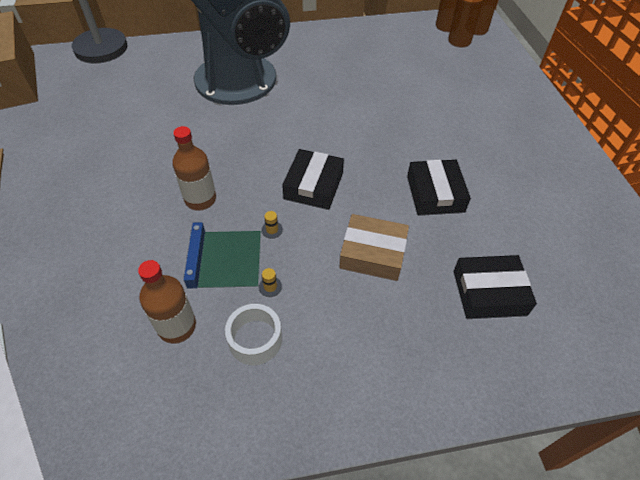

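The top view shows the carton at (266,236), the posts at (371,216) and (360,284), the pad at (408,258), the bar at (436,262), the tape roll at (390,166) and the bottles' feet near (455,195) and (430,338). Three black decoys stand near the carton. Next I'll measure positions.

```bash
cat > h.py <<'E'
from rig import bot
import cv2,numpy as np
C={n:bot.get_calibration(n) for n in("top","scene")}
def ray(n,uv,z):
    uv=np.atleast_2d(np.asarray(uv,float));K=C[n]["mtx"];T=C[n]["pose"]
    d=np.c_[(uv[:,0]-K[0,2])/K[0,0],-(uv[:,1]-K[1,2])/K[1,1],-np.ones(len(uv))]@T[:3,:3].T
    o=T[:3,3];return (o+d*((z-o[2])/d[:,2])[:,None])[:,:2]
def blobs(m,amin=25):
    n,l,s,c=cv2.connectedComponentsWithStats(m.astype(np.uint8))
    return [(s[i,4],c[i],(l==i)) for i in range(1,n) if s[i,4]>=amin]
def jig(p,n):
    hsv=cv2.cvtColor(p,cv2.COLOR_RGB2HSV);H,S,V=[hsv[:,:,i].astype(int) for i in range(3)]
    y=(abs(H-22)<6)&(S>190)&(V>120);b=(abs(H-112)<10)&(S>130)&(V>50);g=(abs(H-75)<15)&(S>80)
    posts=sorted([x for x in blobs(y) ],key=lambda x:-x[0])[:2]
    return hsv,posts,blobs(b,100),blobs(g,300)
def carton(p,n,zt=0.045):
    hsv=cv2.cvtColor(p,cv2.COLOR_RGB2HSV);H,S,V=[hsv[:,:,i].astype(int) for i in range(3)]
    m=(abs(H-14)<7)&(S>70)&(V>85)
    return m
E
python3 - <<'E'
from h import *
z=np.load("top0.npz");p=z["p"];d=z["d"]
hsv,po,b,g=jig(p,"top")
for a in (po,b,g):
  for x in a: print(x[0],x[1].round(1),ray("top",x[1],[0.045,0.03,0][[po,b,g].index(a)]).round(4))
for u,v in((250,220),(265,236),(280,250),(371,216),(360,284),(436,250),(400,250),(290,230),(240,240)): print((u,v),hsv[v,u],round(float(d[v,u]),3))
m=carton(p,"top")
for x in blobs(m,80): print(x[0],x[1])
E
```

```text
376 [436.5 261.1] [[ 0.5448 -0.1144]]
2209 [392.9 259.4] [[ 0.5489 -0.0351]]
(250, 220) [114   6 226] 0.959
(265, 236) [111   8 230] 0.953
(280, 250) [128   5 218] 0.951
(371, 216) [ 22 180 218] 0.957
(360, 284) [ 23 182 219] 0.946
(436, 250) [110 137 149] 0.967
(400, 250) [ 80  90 102] 0.995
(290, 230) [ 16 105 170] 0.955
(240, 240) [ 17 107 171] 0.954
793 [463.18663304 185.59016393]
990 [273.12121212 219.75656566]
999 [258.22122122 250.74974975]
604 [634.63245033 320.89900662]
819 [436.43101343 342.70695971]
```

```bash
sed -i 's/(S>190)&(V>120)/(S>140)\&(V>120)/' h.py
cat >> h.py <<'E'
def ang(v): return np.degrees(np.arctan2(v[1],v[0]))
def measure(p,verbose=True):
    hsv,po,b,g=jig(p,"top")
    P=np.array([ray("top",x[1],0.045)[0] for x in po])
    P=P[np.argsort(P[:,0])]          # low x = jig -y? (jig x ~ world -y => jig y ~ +x)
    o=P.mean(0);jy=P[1]-P[0];w=np.linalg.norm(jy);jy/=w;jx=np.array([jy[1],-jy[0]])
    bm=b[0][2]; pts=ray("top",np.argwhere(bm)[:,::-1],0.03)
    br=cv2.minAreaRect((pts*1000).astype(np.float32))
    m=carton(p,"top");H,S,V=[hsv[:,:,i].astype(int) for i in range(3)]
    cb=[x for x in blobs(m,300) if 200<x[1][0]<440 and abs(ray("top",x[1],.045)[0]@jy-o@jy)<0.07]
    br_m=sum(x[2].astype(np.uint8) for x in cb)
    hull=cv2.convexHull(np.argwhere(br_m)[:,::-1].astype(np.int32)).reshape(-1,2)
    return o,jx,jy,w,br,hull,cb
E
python3 - <<'E'
from h import *
z=np.load("top0.npz");p=z["p"]
o,jx,jy,w,br,hull,cb=measure(p)
print("o",o,"jx",jx,"yaw",ang(jx),"postdist",w)
print("bar",br, "in jig",[(np.array(br[0])/1000-o)@jx,(np.array(br[0])/1000-o)@jy])
hw=ray("top",hull,0.045);r=cv2.minAreaRect((hw*1000).astype(np.float32));print("carton",r)
for q in cv2.boxPoints(r)/1000: print(q,(q-o)@jx,(q-o)@jy)
c=np.array(r[0])/1000;print("c jig",(c-o)@jx,(c-o)@jy)
for x in cb: print(x[0],x[1],ray("top",x[1],.045))
for nm,uv,zz in(("tape",(390,166),.045),("capA",(479,175),.18),("capB",(452,350),.18),("blk1",(173,173),.045),("blk2",(178,300),.045),("blk3",(306,337),.045)):
  q=ray("top",uv,zz)[0];print(nm,q.round(3),((q-o)@jx).round(3),((q-o)@jy).round(3))
E
```

```text
o [0.56507759 0.02423859] jx [-0.14796358 -0.98899281] yaw -98.50893154091283 postdist 0.1293930995315351
bar ((544.2719116210938, -114.30776977539062), (15.897540092468262, 93.32389068603516), 81.59518432617188) in jig [np.float64(0.14009983839912374), np.float64(-7.684853145489089e-05)]
carton ((590.08642578125, 212.89498901367188), (110.5335464477539, 98.25838470458984), 65.25701141357422)
[0.52233577 0.18326497] -0.15095171207280722 -0.06580146566457401
[0.6115734  0.14213905] -0.12348238895272766 0.028539048092751356
[0.6578371  0.24252501] -0.22960872748960529 0.05944004279191651
[0.5685994  0.28365093] -0.2570780417903681 -0.034900529913973986
c jig -0.19028021710668697 -0.003180715616562896
990 [273.12121212 219.75656566] [[0.61971729 0.19933019]]
999 [258.22122122 250.74974975] [[0.56015519 0.22644525]]
tape [ 0.726 -0.024] 0.024 0.167
capA [ 0.679 -0.152] 0.157 0.139
capB [ 0.395 -0.102] 0.15 -0.149
blk1 [0.709 0.394] -0.387 0.087
blk2 [0.466 0.375] -0.332 -0.15
blk3 [0.4   0.134] -0.084 -0.179
```

Everything agrees with the given sizes. The post spacing came out at 129.4 mm (130 given), the bar centre at jig x 140 mm and the carton at 110×98 mm. The carton is at jig (-190, -3) mm with yaw -16°.

My plan is to part-open the jaws across the travel (about 82 mm over the backs) and use them as a flat fence behind the carton. First I move at height to behind it.

Emit:
jog_arm(motion=[-7,0,-7,0,-0.6,0,-28,0,-27,0,-2.3,0,-62,0,-61,0,-5.2,0,-103,0,-102,0,-8.7,0,-150,0,-150,0,-12.8,0,-196,0,-195,0,-16.7,0,-240,0,-240,0,-20.4,0,-284,0,-283,0,-24.2,0,-328,0,-327,0,-27.9,0,-372,0,-371,0,-31.7,0,-416,0,-415,0,-35.4,0,-460,0,-459,0,-39.1,0,-504,0,-503,0,-42.9,0,-548,0,-547,0,-46.6,0,-592,0,-590,0,-50.4,0,-632,0,-630,0,-53.8,0,-662,0,-659,0,-56.3,0,-678,0,-675,0,-57.7,0,-684,0,-681,0,-58.2,0,-684,0,-681,0,-58.2,0], gripper=0.6)

```text
time_s: 2.6
position: [0.6057, 0.3214, 0.2442]
tcp_rot: [[-0.148, -0.001, 0.989], [-0.989, -0.001, -0.148], [0.001, -1.0, -0.001]]
force: [-0.7, -0.2, 0.2]
opening: 0.6
```

Run:
```python
from h import *
p=np.load("top0.npz")["p"]
hsv=cv2.cvtColor(p,cv2.COLOR_RGB2HSV)
o,jx,jy,*_=measure(p)
for x in blobs(hsv[:,:,2]<60,300):
    if x[1][1]>430 or x[1][1]<100: continue
    h=cv2.convexHull(np.argwhere(x[2])[:,::-1].astype(np.int32)).reshape(-1,2)
    w=ray("top",h,0.045)-o
    print(x[0],x[1].round(),"jig x",(w@jx).min().round(3),(w@jx).max().round(3),"y",(w@jy).min().round(3),(w@jy).max().round(3))
p,d=bot.capture("top");cv2.imwrite("pics/top1.png",p[:,:,::-1])
```

```text
2134 [174. 175.] jig x -0.446 -0.326 y 0.033 0.138
922 [158. 298.] jig x -0.387 -0.353 y -0.206 -0.098
1241 [195. 302.] jig x -0.322 -0.277 y -0.202 -0.095
969 [290. 329.] jig x -0.146 -0.085 y -0.224 -0.114
973 [322. 345.] jig x -0.083 -0.023 y -0.244 -0.134
```

View pics/top1.png

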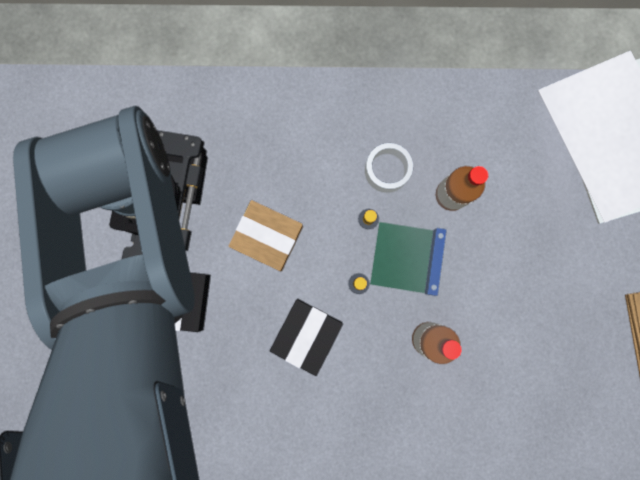

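The arm is behind the carton, at lower left in the picture, and the view of the carton and jig is clear. The black block's front edge is at jig x ≤ -326, so there's room to descend at jig x -290.

Emit:
jog_arm(motion=[10,8,0,0,0,0,10,28,0,0,0,0,10,55,0,0,0,0,10,85,0,0,0,0,10,115,0,0,0,0,10,145,0,0,0,0,10,172,0,0,0,0,10,194,0,0,0,0,10,208,0,0,0,0,10,214,0,0,0,0,10,214,0,0,0,0])

```text
time_s: 4.03
position: [0.6051, 0.3116, 0.0307]
tcp_rot: [[-0.149, 0.0, 0.989], [-0.989, 0.0, -0.149], [-0.0, -1.0, 0.0]]
force: [0.2, 0.0, 0.6]
opening: 0.595
```

Low and clear of everything. Now I push forward slowly to square the carton against the fence.

Emit:
jog_arm(motion=[5,0,0,0,0,0,12,0,0,0,0,0,18,0,0,0,0,0,22,0,0,0,0,0,26,0,0,0,0,0,30,0,0,0,0,0,34,0,0,0,0,0,38,0,0,0,0,0,42,0,0,0,0,0,46,0,0,0,0,0,50,0,0,0,0,0,54,0,0,0,0,0,58,0,0,0,0,0,62,0,0,0,0,0,66,0,0,0,0,0,70,0,0,0,0,0,73,0,0,0,0,0,75,0,0,0,0,0,75,0,0,0,0,0])

```text
time_s: 6.4
position: [0.5942, 0.2368, 0.0305]
tcp_rot: [[-0.148, 0.001, 0.989], [-0.989, -0.001, -0.148], [0.001, -1.0, 0.001]]
force: [0.7, 0.8, 0.4]
opening: 0.602
```

Run:
```python
from h import *
for n in("top","scene"):
    p,d=bot.capture(n);cv2.imwrite(f"pics/{n}2.png",p[:,:,::-1]);np.savez(f"{n}2.npz",p=p,d=d)
```

```text
(no output)
```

View pics/top2.png

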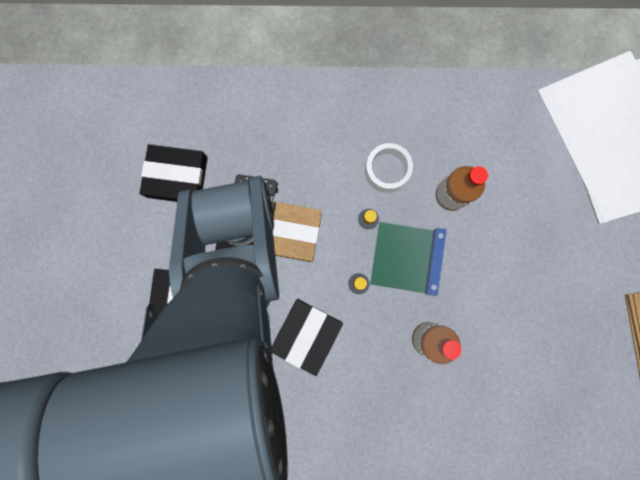

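View pics/scene2.png

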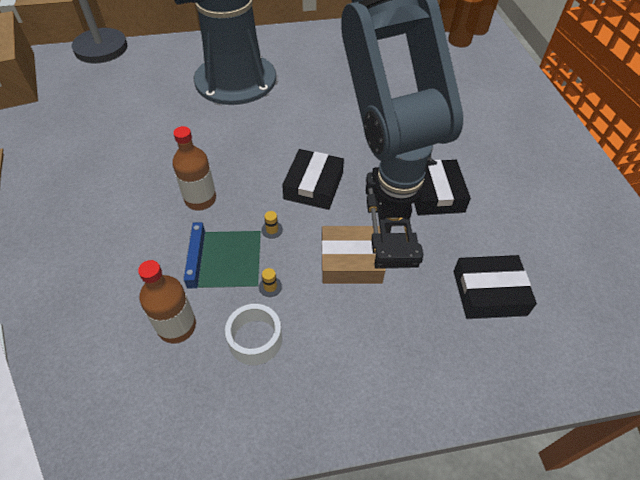

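The carton has squared up. Its front edge in the top view runs from about (322,206) to (313,261). I'll measure the front corners and the yaw.

```bash
cat > m.py <<'E'
from h import *
import sys
z0=np.load("top0.npz")["p"];o,jx,jy,*_=measure(z0)
p=np.load(sys.argv[1])["p"]
hsv=cv2.cvtColor(p,cv2.COLOR_RGB2HSV);H,S,V=[hsv[:,:,i].astype(int) for i in range(3)]
m=(abs(H-14)<7)&(S>70)&(V>85)
b=[x for x in blobs(m,60) if abs((ray("top",x[1],.045)[0]-o)@jy)<.08 and (ray("top",x[1],.045)[0]-o)@jx<.11]
mm=sum(x[2].astype(np.uint8) for x in b)
q=ray("top",np.argwhere(mm)[:,::-1],.045)-o;X=q@jx*1000;Y=q@jy*1000
print("x",X.min(),X.max(),"y",Y.min(),Y.max())
# tracks of sides per x bin; front edge per y bin
F=np.array([(yb,np.sort(X[(abs(Y-yb)<2.5)])[-3:].mean()) for yb in np.arange(-44,45,4) if (abs(Y-yb)<2.5).sum()>5])
k=np.polyfit(F[:,0],F[:,1],1);print("front: x at y0 %.1f yaw deg %.2f"%(k[1],np.degrees(np.arctan(-k[0]))))
lo,hi=np.percentile(X,40),X.max()-6
S_=np.array([(xb,np.sort(Y[abs(X-xb)<2.5])[:2].mean(),np.sort(Y[abs(X-xb)<2.5])[-2:].mean()) for xb in np.arange(lo,hi,4)])
a=np.polyfit(S_[:,0],S_[:,1],1);c=np.polyfit(S_[:,0],S_[:,2],1)
print("sides yaw",np.degrees(np.arctan([a[0],c[0]])),"y at front",np.polyval(a,hi),np.polyval(c,hi),"mid",(np.polyval(a,hi)+np.polyval(c,hi))/2)
s=bot.read_state();t=s["position"][:2]-o;print("tcp jig",t@jx*1000,t@jy*1000,"tool yaw rel",ang(s["tcp_rot"][:2,0])-ang(jx),s["force"].round(1),s["time_s"])
E
python3 m.py top2.npz
```

```text
x -183.43087455245453 -93.73748458035818 y -38.75953135495559 62.82786132045519
front: x at y0 -96.3 yaw deg -1.49
sides yaw [-1.72813936 -1.57532166] y at front -38.130039988165976 60.05100902727226 mid 10.960484519553141
tcp jig -214.58184636331424 -2.6770431231892986 tool yaw rel -0.0130375331446686 [ 1.3  1.3 -0.4] 6.5
```

The carton is square to about -1.6°, but its centre is about 12 mm to +y, because the corner pivoted. I'll back off, go over to its +y side and nudge it across with the same fence turned by 90°.

Emit:
jog_arm(motion=[-8,0,0,0,0,0,-20,0,0,0,0,0,-25,-10,0,0,0,0,-25,-35,0,0,0,0,-25,-65,0,0,0,0,-20,-85,0,0,0,0,-10,-90,10,0,-9,0,0,-90,22,0,-18,0,10,-90,35,0,-27,0,20,-90,48,0,-36,0,30,-90,60,0,-46,0,40,-90,72,0,-56,0,48,-90,82,0,-66,0,55,-90,90,0,-75,0,60,-90,96,0,-83,0,64,-90,99,0,-88,0,65,-90,100,0,-90,0,65,-90,100,0,-90,0,65,-90,100,0,-90,0])

```text
time_s: 8.88
position: [0.6827, 0.1585, 0.1206]
tcp_rot: [[0.989, -0.0, 0.149], [-0.149, 0.0, 0.989], [-0.0, -1.0, -0.0]]
force: [0.3, 0.2, -0.3]
opening: 0.599
```

```bash
python3 - <<'E'
from h import *
for n in("top","scene"):
    p,d=bot.capture(n);cv2.imwrite(f"pics/{n}3.png",p[:,:,::-1]);np.savez(f"{n}3.npz",p=p,d=d)
E
python3 m.py top3.npz
```

```text
Traceback (most recent call last):
  File "m.py", line 9, in <module>
    q=ray("top",np.argwhere(mm)[:,::-1],.045)-o;X=q@jx*1000;Y=q@jy*1000
      ~~~^^^^^^^^^^^^^^^^^^^^^^^^^^^^^^^^^^^^
  File "h.py", line 6, in ray
    d=np.c_[(uv[:,0]-K[0,2])/K[0,0],-(uv[:,1]-K[1,2])/K[1,1],-np.ones(len(uv))]@T[:3,:3].T
             ~~^^^^^
IndexError: index 0 is out of bounds for axis 1 with size 0
```

View pics/scene3.png

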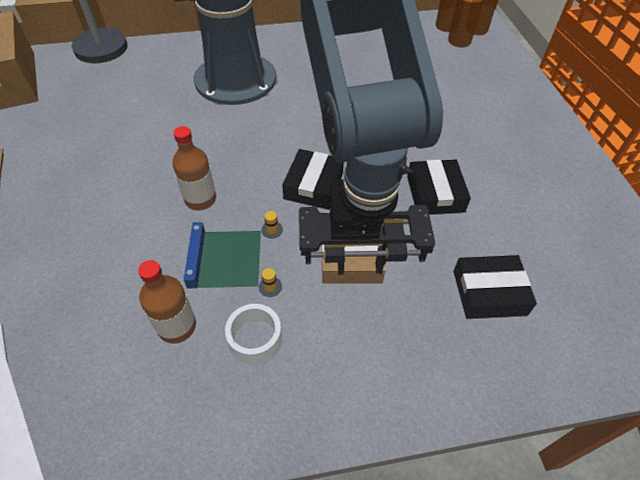

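The gripper is now at height beside the carton's near (+y) side. The carton's near-side bottom edge runs from about (322,281) to (385,283). I'll cross-check that edge in the scene view.

```bash
cat > sc.py <<'E'
from h import *
import sys
# jig from scene view itself
p0=np.load("scene0.npz")["p"];hs,po,*_=jig(p0,"scene")
P=np.array([ray("scene",x[1],.040)[0] for x in po]);print("posts scene",P,"(tops by centroid)")
z0=np.load("top0.npz")["p"];o,jx,jy,*_=measure(z0)
p=np.load(sys.argv[1])["p"];hsv=cv2.cvtColor(p,cv2.COLOR_RGB2HSV);H,S,V=[hsv[:,:,i].astype(int) for i in range(3)]
m=(abs(H-14)<8)&(S>60)&(V>60)
ok=np.zeros_like(m);ok[200:310,200:420]=1;m&=ok
b=max(blobs(m,50),key=lambda x:x[0]);mk=b[2]
us=np.where(mk.any(0))[0];pts=np.array([(u,np.where(mk[:,u])[0].max()+.5) for u in us[4:-4]])
q=(ray("scene",pts,0)-o)*1000;X=q@jx;Y=q@jy;k=np.polyfit(X,Y,1);print("u",us.min(),us.max(),"side edge x",X.min(),X.max(),"y at mid",np.polyval(k,X.mean()),"yaw",np.degrees(np.arctan(k[0])))
E
python3 sc.py scene2.npz;python3 sc.py scene3.npz; python3 -c "
from rig import bot
from h import *
o,jx,jy,*_=measure(np.load('top0.npz')['p']);t=bot.read_state()['position'][:2]-o;print(t@jx,t@jy)"
```

```text
posts scene [[0.62847291 0.01412565]
 [0.499402   0.03371986]] (tops by centroid)
u 322 384 side edge x -199.092449066735 -100.9953737075487 y at mid 61.63222255483422 yaw -1.3993469977979156
posts scene [[0.62847291 0.01412565]
 [0.499402   0.03371986]] (tops by centroid)
u 322 384 side edge x -199.092449066735 -100.9953737075487 y at mid 61.59374163292958 yaw -1.5584827640761496
-0.15024276561133926 0.09654446872957227
```

Both views agree: the +y side is at 61.6 mm and yaw is -1.5°. I'll descend and nudge it to bring that side to 50 mm.

Emit:
jog_arm(motion=[0,10,0,0,0,0,0,30,0,0,0,0,0,55,0,0,0,0,0,75,0,0,0,0,0,87,0,0,0,0,0,90,0,0,0,0,-6,90,0,0,0,0,-14,90,0,0,0,0,-20,90,0,0,0,0,-23,90,0,0,0,0,-26,90,0,0,0,0,-28,90,0,0,0,0,-30,90,0,0,0,0,-32,90,0,0,0,0,-34,90,0,0,0,0,-36,90,0,0,0,0,-37,90,0,0,0,0,-37,90,0,0,0,0])

```text
time_s: 11.22
position: [0.6476, 0.1636, 0.0313]
tcp_rot: [[0.989, 0.003, 0.148], [-0.148, -0.0, 0.989], [0.003, -1.0, 0.0]]
force: [5.0, -0.7, 3.1]
opening: 0.601
```

Emit:
jog_arm(motion=[5,0,0,0,0,0,15,0,0,0,0,0,25,0,0,0,0,0,30,-15,0,0,0,0,30,-45,0,0,0,0,30,-75,0,0,0,0,30,-90,0,0,0,0,20,-90,15,0,9,0,8,-90,35,0,18,0,-4,-90,55,0,27,0,-16,-90,75,0,36,0,-28,-90,92,0,46,0,-38,-90,105,0,56,0,-48,-90,115,0,66,0,-54,-90,122,0,75,0,-58,-90,126,0,83,0,-60,-90,128,0,90,0,-60,-90,128,0,90,0,-60,-90,128,0,90,0])

```text
time_s: 13.6
position: [0.606, 0.2991, 0.1205]
tcp_rot: [[-0.147, -0.0, 0.989], [-0.989, -0.0, -0.147], [0.0, -1.0, -0.0]]
force: [-0.3, -0.4, -0.5]
opening: 0.6
```

```bash
python3 - <<'E'
from h import *
for n in("top","scene"):
    p,d=bot.capture(n);cv2.imwrite(f"pics/{n}4.png",p[:,:,::-1]);np.savez(f"{n}4.npz",p=p,d=d)
E
python3 m.py top4.npz;python3 sc.py scene4.npz
```

```text
x -202.17984991797482 -93.19244340259056 y -52.430282925250246 46.96135455980334
front: x at y0 -95.8 yaw deg -1.19
sides yaw [-0.06786504  0.00742195] y at front -51.729158889667104 46.127662198808935 mid -2.800748345429085
tcp jig -277.9122900246232 -0.07136750319714343 tool yaw rel 0.004774091432707905 [-1.5 -0.8  0.1] 13.7
posts scene [[0.62847291 0.01412565]
 [0.499402   0.03371986]] (tops by centroid)
u 321 383 side edge x -198.8966970187207 -99.79631178370502 y at mid 46.562534065506455 yaw -0.557929322476003
```

View pics/top4.png

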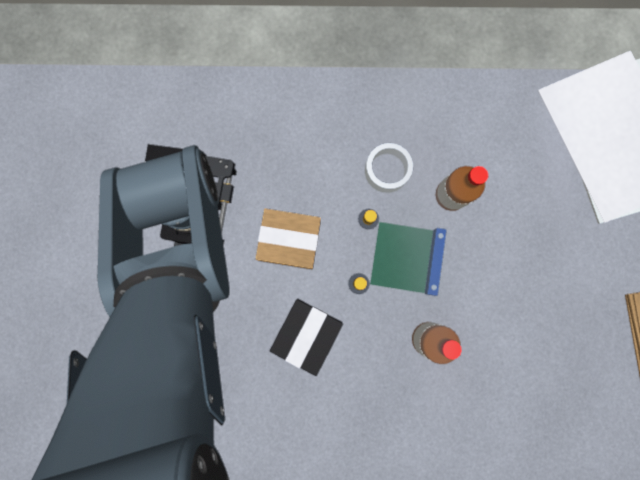

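View pics/scene4.png

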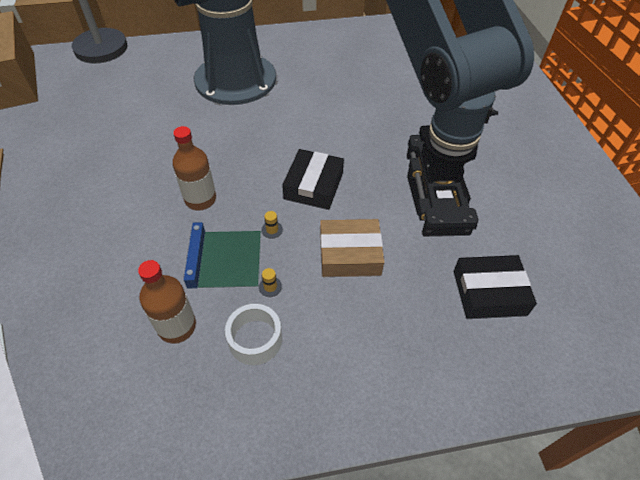

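The carton is now square (yaw about 0 to -1°), with its centre at y ≈ -3 mm, so the nudge went 3 mm too far. I'll descend behind it centred on the carton, then push forward with a slight drift of +3 mm.

Emit:
jog_arm(motion=[0,10,-1,0,0,0,0,30,-3,0,0,0,0,55,-3,0,0,0,0,75,-3,0,0,0,0,87,-3,0,0,0,2,90,-3,0,0,0,10,90,-3,0,0,0,22,90,-3,0,0,0,34,90,-3,0,0,0,44,90,-3,0,0,0,50,90,-3,0,0,0,54,90,-3,0,0,0,58,90,-3,0,0,0,62,90,-3,0,0,0,66,90,-2.8,0,0,0,70,90,-2.6,0,0,0,74,90,-2.4,0,0,0,78,90,-2.2,0,0,0,82,90,-2,0,0,0,86,90,-1.8,0,0,0])

```text
time_s: 16.2
position: [0.5915, 0.2142, 0.0305]
tcp_rot: [[-0.149, -0.0, 0.989], [-0.989, -0.0, -0.149], [0.0, -1.0, -0.0]]
force: [0.5, 2.9, -1.1]
opening: 0.607
```

Emit:
jog_arm(motion=[4,0,0.2,0,0,0,8,0,0.4,0,0,0,12,0,0.6,0,0,0,16,0,0.8,0,0,0,20,0,1,0,0,0,24,0,1.2,0,0,0,28,0,1.4,0,0,0,32,0,1.6,0,0,0,36,0,1.8,0,0,0,38,0,1.8,0,0,0,38,0,1.8,0,0,0])

```text
time_s: 17.58
position: [0.5876, 0.1762, 0.0306]
tcp_rot: [[-0.149, -0.0, 0.989], [-0.989, -0.001, -0.149], [0.001, -1.0, -0.0]]
force: [-0.5, -0.3, -0.3]
opening: 0.6
```

```bash
python3 - <<'E'
from h import *
for n in("top","scene"):
    p,d=bot.capture(n);cv2.imwrite(f"pics/{n}5.png",p[:,:,::-1]);np.savez(f"{n}5.npz",p=p,d=d)
E
python3 m.py top5.npz;python3 sc.py scene5.npz
```

```text
x -101.58253889145611 -33.5200669836687 y -49.707916066368234 49.68490692481895
front: x at y0 -35.0 yaw deg 0.12
sides yaw [0.01171205 0.77108291] y at front -48.93328761646503 49.13849440910196 mid 0.10260339631846449
tcp jig -153.71007627212725 -0.16165723523359396 tool yaw rel -0.022711297004548214 [ 0.8  0.8 -0.2] 17.675
posts scene [[0.62847291 0.01412565]
 [0.499402   0.03371986]] (tops by centroid)
u 288 348 side edge x -134.36092816407856 -39.342006284148326 y at mid 49.480374266091665 yaw -0.4172259433817356
```

View pics/top5.png

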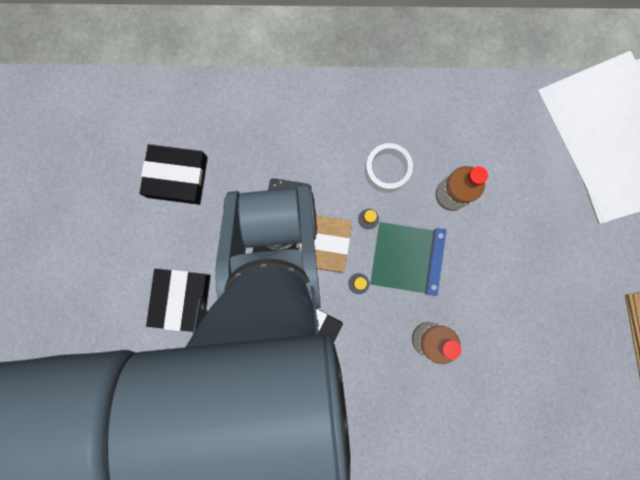

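View pics/scene5.png

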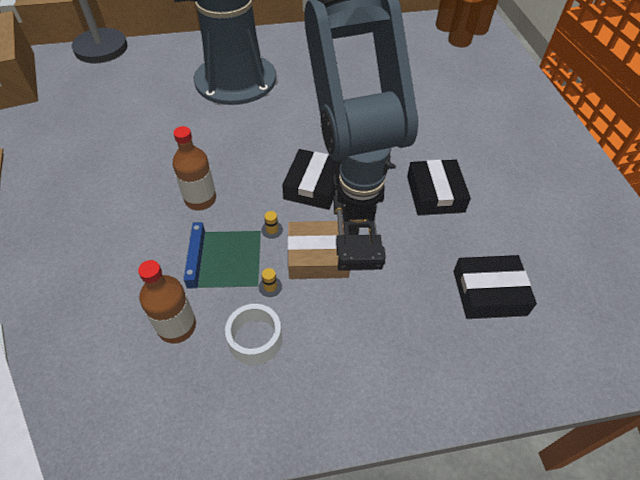

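The carton is centred (y ≈ 0.1 mm), square (about 0°) and about 34 mm short of the post line. I'll push straight through the gap.

Emit:
jog_arm(motion=[3,0,0,0,0,0,7,0,0,0,0,0,11,0,0,0,0,0,15,0,0,0,0,0,19,0,0,0,0,0,23,0,0,0,0,0,27,0,0,0,0,0,31,0,0,0,0,0,35,0,0,0,0,0,39,0,0,0,0,0,43,0,0,0,0,0,47,0,0,0,0,0,51,0,0,0,0,0,55,0,0,0,0,0,59,0,0,0,0,0,63,0,0,0,0,0,67,0,0,0,0,0,70,0,0,0,0,0,70,0,0,0,0,0])

```text
time_s: 20.05
position: [0.5772, 0.107, 0.0307]
tcp_rot: [[-0.149, 0.0, 0.989], [-0.989, -0.0, -0.149], [0.0, -1.0, 0.0]]
force: [1.0, 2.6, 2.2]
opening: 0.601
```

```bash
python3 - <<'E'
from h import *
for n in("top","scene"):
    p,d=bot.capture(n);cv2.imwrite(f"pics/{n}6.png",p[:,:,::-1]);np.savez(f"{n}6.npz",p=p,d=d)
E
python3 m.py top6.npz
```

```text
x -4.052118351575577 36.33493681144309 y -49.46487540486911 53.99511225543791
front: x at y0 34.9 yaw deg 0.07
sides yaw [-35.77060164  -4.98574194] y at front -51.695839429313835 48.71418693122442 mid -1.4908262490447086
tcp jig -83.63621862193129 -0.28346957908009607 tool yaw rel -0.03146912819737224 [0.9 2.6 1.4] 20.15
```

View pics/scene6.png

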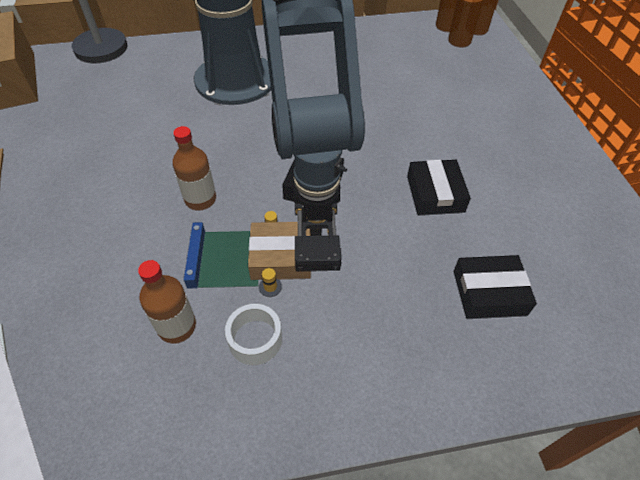

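View pics/top6.png

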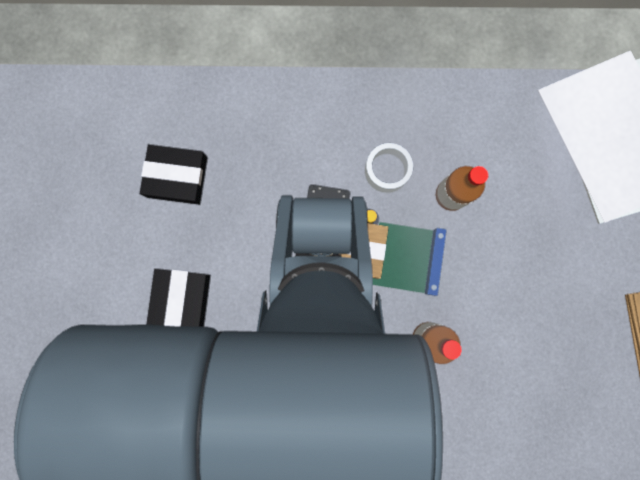

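The carton is in the gap with its front at about jig x 36, still square, and the forces are low (about 3 N). I'll continue and slow down near the bar.

Emit:
jog_arm(motion=[3,0,0,0,0,0,8,0,0,0,0,0,13,0,0,0,0,0,18,0,0,0,0,0,23,0,0,0,0,0,28,0,0,0,0,0,33,0,0,0,0,0,38,0,0,0,0,0,43,0,0,0,0,0,48,0,0,0,0,0,53,0,0,0,0,0,58,0,0,0,0,0,63,0,0,0,0,0,68,0,0,0,0,0,73,0,0,0,0,0,78,0,0,0,0,0,82,0,0,0,0,0,85,0,0,0,0,0,87,0,0,0,0,0,88,0,0,0,0,0])

```text
time_s: 22.65
position: [0.564, 0.0203, 0.0305]
tcp_rot: [[-0.149, -0.0, 0.989], [-0.989, 0.0, -0.149], [0.0, -1.0, -0.0]]
force: [0.5, 3.8, -0.1]
opening: 0.603
```

```bash
python3 - <<'E'
from h import *
for n in("top","scene"):
    p,d=bot.capture(n);cv2.imwrite(f"pics/{n}7.png",p[:,:,::-1]);np.savez(f"{n}7.npz",p=p,d=d)
E
python3 m.py top7.npz
```

```text
Traceback (most recent call last):
  File "m.py", line 9, in <module>
    q=ray("top",np.argwhere(mm)[:,::-1],.045)-o;X=q@jx*1000;Y=q@jy*1000
      ~~~^^^^^^^^^^^^^^^^^^^^^^^^^^^^^^^^^^^^
  File "h.py", line 6, in ray
    d=np.c_[(uv[:,0]-K[0,2])/K[0,0],-(uv[:,1]-K[1,2])/K[1,1],-np.ones(len(uv))]@T[:3,:3].T
             ~~^^^^^
IndexError: index 0 is out of bounds for axis 1 with size 0
```

View pics/scene7.png

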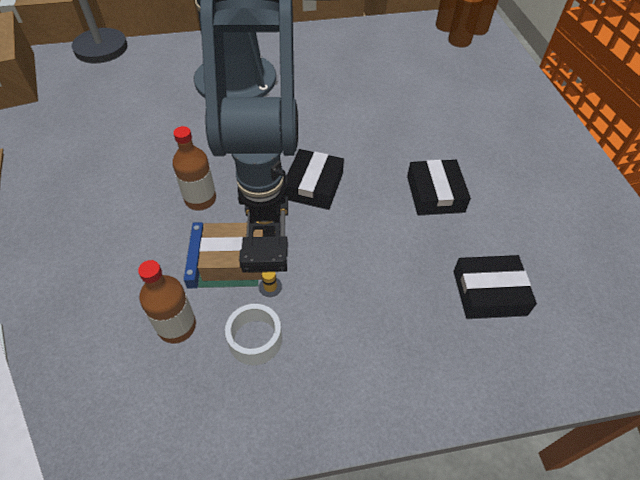

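View pics/top7.png

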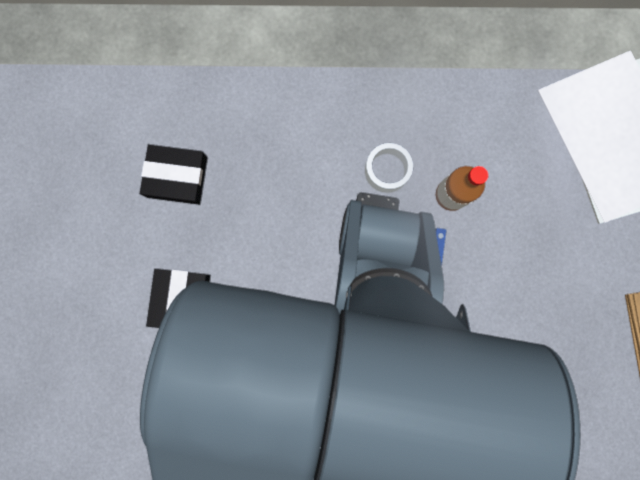

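Only a few millimetres are left. I'll creep in small steps and watch the force for contact with the bar.

Emit:
jog_arm(motion=[1,0,0,0,0,0,2,0,0,0,0,0,3,0,0,0,0,0,4,0,0,0,0,0])

```text
time_s: 23.25
position: [0.5635, 0.0164, 0.0305]
tcp_rot: [[-0.149, -0.0, 0.989], [-0.989, -0.0, -0.149], [0.0, -1.0, -0.0]]
force: [0.3, 3.1, -0.7]
opening: 0.598
```

Emit:
jog_arm(motion=[0.7,0,0,0,0,0,1.3,0,0,0,0,0])

```text
time_s: 23.5
position: [0.5633, 0.0151, 0.0305]
tcp_rot: [[-0.149, -0.0, 0.989], [-0.989, 0.0, -0.149], [0.0, -1.0, -0.0]]
force: [0.7, 3.0, -0.7]
opening: 0.603
```

Emit:
jog_arm(motion=[0.6,0,0,0,0,0,1.2,0,0,0,0,0])

```text
time_s: 23.75
position: [0.5631, 0.0144, 0.0305]
tcp_rot: [[-0.149, -0.0, 0.989], [-0.989, 0.001, -0.149], [-0.001, -1.0, -0.0]]
force: [0.6, 6.6, -0.4]
opening: 0.596
```

Emit:
jog_arm(motion=[0.5,0,0,0,0,0,1,0,0,0,0,0])

```text
time_s: 24.0
position: [0.563, 0.0143, 0.0306]
tcp_rot: [[-0.148, 0.0, 0.989], [-0.989, 0.002, -0.148], [-0.002, -1.0, -0.0]]
force: [1.3, 9.5, -0.3]
opening: 0.6
```

The force has climbed to 9.5 N and the tool has stopped advancing, so the carton is against the bar. One more small press to seat it flat, then I'll back off, rise and check.

Emit:
jog_arm(motion=[0.7,0,0,0,0,0,1.5,0,0,0,0,0,1.5,0,0,0,0,0])

```text
time_s: 24.38
position: [0.5629, 0.0143, 0.0306]
tcp_rot: [[-0.148, 0.001, 0.989], [-0.989, 0.003, -0.148], [-0.003, -1.0, 0.0]]
force: [2.4, 14.4, -1.2]
opening: 0.601
```

Emit:
jog_arm(motion=[-3,0,0,0,0,0,-8,0,0,0,0,0,-18,0,0,0,0,0,-30,0,0,0,0,0,-45,0,0,0,0,0,-60,-5,0,0,0,0,-80,-20,0,0,0,0,-105,-50,0,0,0,0,-135,-85,0,0,0,0,-170,-120,0,0,0,0,-205,-150,0,0,0,0,-240,-170,0,0,0,0,-270,-180,0,0,0,0,-290,-180,0,0,0,0,-300,-180,0,0,0,0,-300,-180,0,0,0,0])

```text
time_s: 26.38
position: [0.6068, 0.3082, 0.2095]
tcp_rot: [[-0.148, -0.002, 0.989], [-0.989, -0.001, -0.148], [0.001, -1.0, -0.002]]
force: [0.8, -0.4, -0.4]
opening: 0.597
```

```bash
python3 - <<'E'
from h import *
for n in("top","scene"):
    p,d=bot.capture(n);cv2.imwrite(f"pics/{n}8.png",p[:,:,::-1]);np.savez(f"{n}8.npz",p=p,d=d)
q0=np.load("top0.npz")["p"];p=np.load("top8.npz")["p"]
# movement of bottles/tape: diff in their windows
for nm,(a,b,c,e) in dict(tape=(140,192,362,416),A=(160,214,434,492),B=(318,366,410,466),blk1=(140,208,136,210),blk2=(265,335,143,213),blk3=(295,380,265,345)).items():
    print(nm,(np.abs(q0[a:b,c:e].astype(int)-p[a:b,c:e]).max(2)>50).sum())
E
python3 m.py top8.npz
```

```text
tape 0
A 0
B 0
blk1 2927
blk2 2632
blk3 0
x 17.970155876352976 128.10042107267904 y -50.20160081062405 49.9005887376596
front: x at y0 125.9 yaw deg 0.62
sides yaw [ 1.27946643 -1.00789274] y at front -48.36748187723705 47.30668309745618 mid -0.5303993898904338
tcp jig -286.05605385877897 -0.3963381857974073 tool yaw rel -0.07848875888768703 [-0.2 -0.2  0. ] 26.475
```

View pics/top8.png

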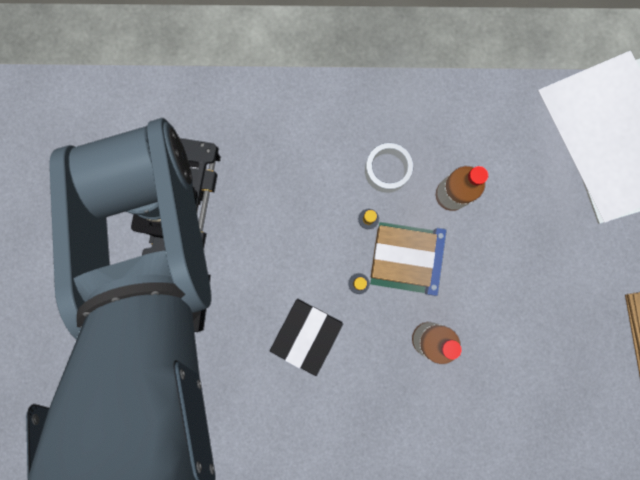

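View pics/scene8.png

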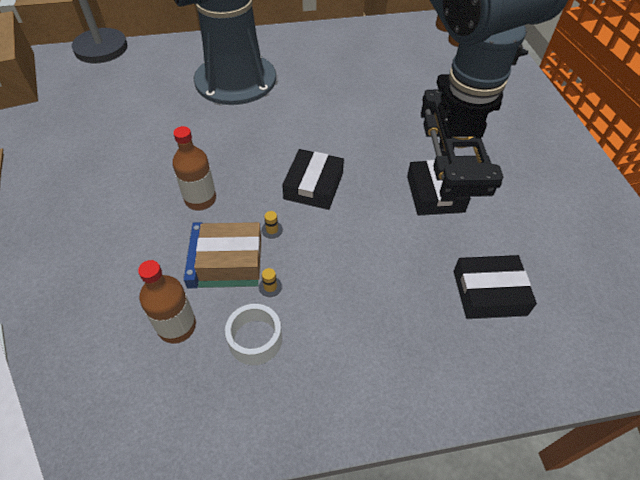

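The arm is clear. The carton lies against the blue bar at (404,257), past both posts, with the bottles, tape and third block unchanged pixel for pixel. One last flushness check, then I'll hand in.

Run:
```python
from h import *
o,jx,jy,*_=measure(np.load("top0.npz")["p"]);p=np.load("top8.npz")["p"]
hsv=cv2.cvtColor(p,cv2.COLOR_RGB2HSV);H,S,V=[hsv[:,:,i].astype(int) for i in range(3)]
m=((abs(H-14)<7)&(S>70)&(V>85));m[:, :365]=0;m[:,440:]=0;m[:215]=0;m[295:]=0
bl=[x for x in blobs(m,200)];mm=sum(x[2].astype(np.uint8) for x in bl)
r=cv2.minAreaRect(((ray("top",np.argwhere(mm)[:,::-1],.045)-o)@np.c_[jx,jy]*1000).astype(np.float32));print("carton jig",r)
q0=np.load("scene0.npz")["p"];s=np.load("scene8.npz")["p"]
for nm,(a,b,c,e) in dict(blk1=(250,325,450,540),A=(255,345,130,200),B=(120,212,165,220),tape=(300,365,220,286),blk2front=(200,216,410,440)).items(): print(nm,(np.abs(q0[a:b,c:e].astype(int)-s[a:b,c:e]).max(2)>50).sum())
```

```text
carton jig ((73.07785034179688, -0.2390289306640625), (100.07564544677734, 110.07415008544922), 89.86092376708984)
blk1 0
A 93
B 0
tape 0
blk2front 0
```

The force said contact, but the picture puts the carton's centre at 73.1 mm rather than 75. I'll look closely for a gap before handing in.

Run:
```python
from h import *
a=np.load("top8.npz")["p"][210:310,350:460];b=np.load("scene8.npz")["p"][210:300,170:280]
im=np.hstack([cv2.resize(a,(400,400),interpolation=0),cv2.resize(b,(400,400),interpolation=0)])
cv2.imwrite("pics/zoom8.png",im[:,:,::-1])
o,jx,jy,*_=measure(np.load("top0.npz")["p"])
# profile along jig x at several y, world z=.045 sampling in the top view
p=np.load("top8.npz")["p"];p7=np.load("top6.npz")["p"];
for v in(240,270): print(v,[tuple(int(t) for t in p[v,u]) for u in range(426,446)])
for v in(240,270): print(v,[round(((ray("top",(u,v),.045)[0]-o)@jx)*1000,1) for u in (430,434,438)])
```

```text
240 [(176, 151, 124), (175, 150, 124), (176, 151, 124), (176, 151, 124), (178, 151, 124), (177, 150, 123), (176, 150, 122), (175, 149, 123), (174, 150, 122), (161, 140, 123), (126, 123, 138), (92, 111, 161), (86, 107, 164), (85, 107, 163), (85, 108, 164), (83, 107, 164), (82, 106, 164), (82, 106, 164), (100, 118, 162), (136, 145, 164)]
270 [(170, 145, 119), (170, 145, 120), (168, 144, 118), (166, 142, 118), (164, 141, 118), (151, 134, 123), (115, 118, 142), (94, 112, 164), (91, 111, 166), (90, 111, 167), (89, 110, 167), (88, 109, 165), (88, 109, 165), (89, 110, 165), (105, 121, 163), (138, 146, 164), (157, 161, 171), (161, 164, 175), (164, 168, 179), (164, 168, 178)]
240 [np.float64(119.3), np.float64(126.8), np.float64(134.3)]
270 [np.float64(127.0), np.float64(134.5), np.float64(141.9)]
```

View pics/zoom8.png

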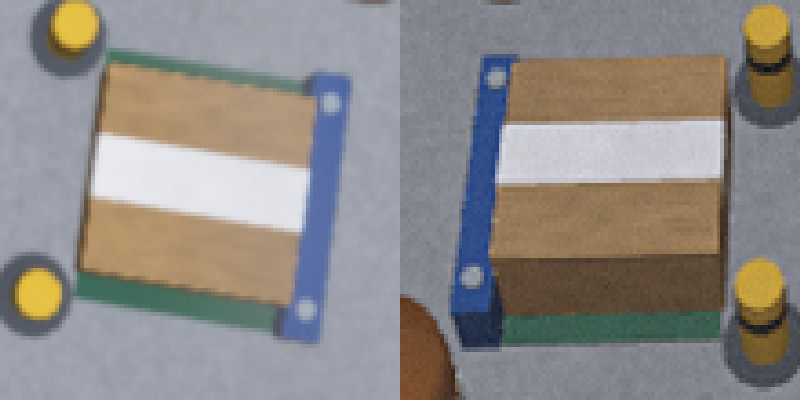

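The brown-to-blue edge falls at jig x 130.5 mm at both ends and no gap shows in either view. The mask's edge had clipped the blended border pixels. Handing in.

```bash
python3 -c "
from rig import bot
print(bot.hand_in(), bot.read_state()['time_s'])"
```

```text
the job is handed in; nothing more can be done
the job is handed in; nothing more can be done
```

I pushed the carton through the gap and up against the blue stop bar on the green pad, then backed the arm well clear and handed the job in at about 27 s. No verdict was reported.

**How it went:** I used the part-open jaws as a flat fence. I squared the carton from behind, which left it about 12 mm off-centre. I then nudged it across from its +y side, which went 3 mm too far, and corrected that with a slight sideways drift on the next push. The last push went straight through the posts. It ended with a gentle press against the bar, where the force rose to about 14 N and the tool stopped moving.

**Last checks:**
- **Seating:** the edge between the carton and the bar lies at 130.5 mm and 130.4 mm at two places along the front, for 130 mm expected. No gap shows in either view.
- **Alignment:** the carton is square to about 0.1°, and its centre is about 0.2 mm off the centre line.
- **Surroundings:** the bottles and the tape roll show no change in the top view against the first picture. One black block was compared in the top view and one in the scene view. The arm hid most of the remaining one, but its visible front strip is unchanged.

**Two checks disagreed:**
- **Carton centre:** the colour mask put it at 73 mm instead of 75. I think that is the mask clipping the border pixels at the bar, because the force and the edge both show contact.
- **Bottle A:** the scene-view comparison flagged 93 changed pixels in its window. I put that down to the carton entering the window.

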